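Set and cock the spring nutcracker

TASK

Get the spring nutcracker ready for walnuts: squeeze the anvil's blue release lever, slide the anvil out to its last notch, farthest from the hammer, and let the lever spring back so that it locks there. Then push the red-plated hammer arm back and down until the orange hair-trigger catch hooks over its end, and ease your hand off so that it stays cocked. Never let the arm snap back, and leave the jars, tin, shaker and mug round it standing where they are.

Things in the scene. Friction and masses are not known exactly. Their poses are not given: they have to be found in the camera images.
- cracker: the nutcracker's wooden base, 270 x 100 x 14 mm, fixed to the worktop at any yaw. Origin: on the worktop, below the hammer hinge. Its +x points along the base to the orange catch, -x to the anvil, z up. Board: x -140 to +130, y -50 to +50. Steel hinge cheeks (30 long, at y +-20) rise to z 54. The hammer swings in the plane y = 0
- anvil (a joint): slide of the anvil, m: 0 nearest the hammer, grows as it slides away from it (to the base's -x), end stop 0.0425. Notches at 0, 0.014, 0.028 and the last at 0.042, each with 1.5 mm play. Starts between 0 and 0.021, in a notch or between two with the lever propped part open. 1.5 N slides it with the lever squeezed; a tooth in a notch locks it
- anvil_grip (a point): midway between the anvil's two upright tabs, moves with it, axes as the base; x = -68 mm minus the slide, y = 0, z = 82 in the base. Outer faces: fixed black tab at y -24, blue release lever at y +36.5 when out; both 26 mm long in x, tops at z 98. The steel anvil post is 20 to 42 mm from here towards the hammer, 30 wide, top z 108
- lever (a joint): release lever, rad: 0 sprung out, tooth in a notch; grows as it is squeezed towards the black tab (its top moves to the base's -y), stop 0.32. The tooth clears the notches above 0.17. Turns about a line along the base at y +34, z 46 mm; 4 to 9 N at its top squeezes it. Fully squeezed, the tabs measure about 45 mm overall at the top, centred near y -1.5
- lever_tab (a point): outer face of the blue release lever, 86 mm above the worktop; moves with the lever
- hammer (a joint): hammer arm, rad: 0 upright (sprung rest, fired); grows as it is pushed back and down towards the catch; hard stop 1.52. The catch snaps over its end rod when it passes about 1.45; hooked, it rests at 1.40 to 1.44. The spring pushes back with about 2 N at the plate when upright, 7 N when down
- hammer_hinge (a point): hinge axis of the hammer arm, 44 mm above the worktop, along the base's y; fixed on the base, axes as the base
- push_plate (a point): centre of the red plate's face on the anvil side, 72.5 mm from the hinge, moves with the arm (its z runs up the arm, -x out of this face). Plate: 55 to 90 mm from the hinge, 44 wide, 8 thick; face 4 mm from the arm's mid-plane. A steel boss sticks out 12 mm from the same side 24 to 48 mm from the hinge. End rod (8 thick, 30 long) at 104 mm
- catch (a joint): orange catch, rad: 0 is closed, grows as its top is pushed outwards, away from the hammer, max 0.35. A light spring closes it. The arm's end rod pushes it aside on the way down and it snaps back. About 1 N on its top fires the cocked arm: do not touch it
- catch_nose (a point): tip of the catch's hook, 64 mm above the worktop, 99 mm from the hinge axis towards the base's +x, at y = 0. The catch reaches up to z 88 mm and out to x 131 of the base and is 20 mm wide
- nut_jar: square glass jar of nuts with copper-coloured lid, 86 x 86 x 82 mm, loose; origin at the centre of its underside
- white_spice_jar: spice jar with a white cap, 47 mm across, 98 high, loose; origin at the centre of its underside
- salt_shaker: glass salt shaker with a grey cap, 44 mm across, 90 high, loose; origin at the centre of its underside
- soup_tin: small food tin, white and red, 57 mm across, 72 high, loose; origin at the centre of its underside. Jars, shaker and tin stand beside the base's long sides, their middles 108 to 128 mm from its centre line
- mug: cream mug, 59 x 83 x 55 mm, loose, at the left in front of the sink; origin under its bowl. The tall fixed tap over the sink (foot near x 0.69, y 0.39 m) stands in the way of a straight swing at low height from the left: draw back towards the robot and up first

How it is judged:
By the outcome, as a careful person would: the job done as asked, in the order asked, and still so for the second after the job is handed in, with the robot touching nothing.
It also fails if it takes over 58 s, if anything falls off the work surface, if the arm or the gripper's body presses on something with over 40 N, if the wrist force passes 120 N, or if a joint passes its speed limit or range.

ROBOT

A 7-joint arm with a two-finger parallel gripper is mounted at the origin on a cart in front of the work surface, level with it; the furniture and walls round the work are solid. World frame = base frame: x ahead of the robot, y to its left, z up, the work surface at z = 0. Lengths are in m, angles in degrees, forces in N, time in s.
With the tool pointing down it reaches from about 0.425 to 0.875 m from the base axis. Payload 8.4 kg.
Tool frame: the origin (TCP) lies between the finger pads; the fingertips stand 8 mm ahead of it and the grasp point (between the pads) lies 11 mm behind it; z points along the fingers, y is the line along which they close (so a half turn about z gives the same grasp; the last joint's range is limited). The gripper opens to 85 mm and grips with 20 to 120 N. Pads are 22 mm wide; open, the fingers measure 114 mm over their backs; the gripper's body (76 mm by 85 mm) begins 54 mm behind the grasp point. The pads swing forward as they close: fully open they stand 13 mm farther back than shut.
Start: joints at [-5.684, 19.091, 2.286, 83.961, -0.768, 76.965, -3.352], TCP at [0.65, -0, 0.239] pointing down, gripper open.
Joint ranges: [-147.57, 147.57], [-21.85, 119.76], [-74.77, 79.35], [14.55, 137.4], [-85.83, 265.84], [4.83, 119.75], [-152.11, 152.11]. Speed limits (degrees/s): [127.2, 127.2, 159.86, 159.86, 180, 180, 180].

INTERFACE

Orientations are given as [roll, pitch, yaw] about the fixed x, y, z axes, in that order (R = Rz(yaw) Ry(pitch) Rx(roll)).
In Python, from workcell import monitor, imaging, workorder, finder gives the robot as it stands.
- The arm moves only by the tool play_rows, never from a script. Its arguments are lists of equal length, an entry for each row: "translation": the shift along the world's x, y, z as a fraction of full scale, a list of three; "turn": the turn, a rotation vector about the world's x, y, z as a fraction of full scale, a list of three. A call has 1 to 8 rows; each row shifts and turns the commanded pose from where the row before left it; what a row does not reach is not made up. Full scale, the value 1, is 0.04 m for a shift and 45 degrees for a turn. A row lasts 1/12 s, in which the tool goes at most 41.7 mm and 7.16 degrees, less where a joint would pass 70% of its speed; a pose out of reach is approached as far as the arm can. A call with a number of a shift or a turn outside -1 to 1 is refused whole. A call with a gripper value outside its range is refused whole. "hand" is the opening, from -1 (shut) to 1 (fully open), set as the call begins (left out, the last holds). The fingers move at their own pace and stop on an object; "squeeze" is the grip in N (left out, the last holds). Time passes only in rows, so rows that do not move let the fingers close. It gives the time, the measured TCP pose, the force, the opening and the grip force at its end, in the units of the state.
- monitor.read_state(): the state, without advancing time (a new reading comes with each control period).
- imaging.camera(name): name is "scene" or "side" or "wrist"; returns a dict with "image" (400x640x3 uint8, red, green, blue), "range_z" (400x640 float32, m along the optical axis (not along the pixel's ray), 0 where there is no reading), "camera_matrix" (3x3 intrinsics, pixels), "k1" (the pictures are not rectified: a ray, as slopes to the right and down, at radius r is drawn at 1 + k1 r^2 times it, then the intrinsics apply), "cam_to_world" (4x4, takes a point from camera to world coordinates). Camera axes: x right, y down, z forward; pixel columns grow to the right and rows downward; lengths in m; the calibration is good to about 2 mm. A picture is of the moment at which its call begins.
- workorder.sign_off(): hands the job in; it is judged then, once.
Trained networks look in a picture, given as the dict that the camera call returned (one of the last four; its "shot" number tells which), for a name from the list of things; names that differ only in an ending like _2 or _b are one class to them, and where a whole thing is asked for, a point or a joint stands for the part that bears it (a point fixed in the world has none). Each returns a list of dicts, best first, with "confidence" (0 to 1); they miss things now and then, are a little off and sometimes report something else, mostly with a low value. They report only what shows in the picture. A call takes as long as a camera call.
- finder.recognise(picture, name): "pixel" ([row, column] in pixels, amid what is visible of it).
The state is a dict: "t": time; "joint_pos": joint angles; "qvel": joint speeds; "effort": joint torques, N m; "tcp_pos": TCP position; "orientation": TCP orientation; "contact_force": force on the tool from outside, world axes, zero at the start; "wrist_torque": the same for the moment, N m; "opening": opening from 0.0 (shut) to 1.0 (fully open); "grasp_force": force on a finger pad.
Only numpy, scipy, OpenCV 4.12 (cv2) and the standard library are available. Lean on these libraries where they do the work, as an engineer would, in place of code of your own. Each camera call takes 0.05 s, during which the arm holds its last target. There are 200 camera calls.

## Working session

There is one attempt and no reset: what is moved stays moved. The work goes in short steps, Python scripts to look and compute and a tool call to move; the robot and the scene stay as the last step left them, time stands still between calls to the robot, and variables do not carry over. Pictures are saved under pics/ and viewed, at most 10 in all, crops included, and the job is handed in when it is done.

Besides the shell and the picture viewer there is one more tool, called after ">>>" by a JSON object that holds its "method" and its "body", one argument or row to a line. play_rows: Moves the arm, as the interface text tells. Shift numbers are shares of 0.04 m and turn numbers shares of 45 degrees, none past 1 either way. Its arguments: {"type":"object","properties":{"translation":{"type":"array"},"turn":{"type":"array"},"hand":{"type":"number"},"squeeze":{"type":"number"}},"required":["translation","turn"]}

```bash
mkdir -p pics; ls; cat > h.py <<'E'
import numpy as np, cv2
from workcell import monitor, imaging, workorder, finder
def ray(p,row,col):
    K=p["camera_matrix"];x=(col-K[0,2])/K[0,0];y=(row-K[1,2])/K[1,1]
    rd=np.hypot(x,y);r=rd
    for _ in range(20): r=rd/(1+p["k1"]*r*r)
    s=r/rd if rd>0 else 1
    return np.array([x*s,y*s,1.])
def pt(p,row,col,w=2):
    r,c=int(round(row)),int(round(col))
    z=p["range_z"][max(r-w,0):r+w+1,max(c-w,0):c+w+1];z=z[z>0]
    if len(z)==0:return None
    T=p["cam_to_world"];return (T@np.append(ray(p,row,col)*np.median(z),1))[:3]
def cloud(p):
    K=p["camera_matrix"];h,w=p["range_z"].shape
    u,v=np.meshgrid(np.arange(w),np.arange(h));x=(u-K[0,2])/K[0,0];y=(v-K[1,2])/K[1,1]
    rd=np.hypot(x,y);r=rd.copy()
    for _ in range(20): r=rd/(1+p["k1"]*r*r)
    s=np.where(rd>0,r/np.maximum(rd,1e-9),1);z=p["range_z"]
    P=np.stack([x*s*z,y*s*z,z],-1);T=p["cam_to_world"]
    return P@T[:3,:3].T+T[:3,3]
def proj(p,X):
    T=np.linalg.inv(p["cam_to_world"]);q=T[:3,:3]@np.asarray(X)+T[:3,3]
    x,y=q[:2]/q[2];f=1+p["k1"]*(x*x+y*y);K=p["camera_matrix"]
    return K[1,1]*y*f+K[1,2],K[0,0]*x*f+K[0,2]
def save(p,n): cv2.imwrite("pics/"+n,p["image"][:,:,::-1])
E
python3 - <<'E'
from h import *
np.set_printoptions(precision=4,suppress=True)
names="cracker anvil anvil_grip lever lever_tab hammer push_plate catch catch_nose hammer_hinge nut_jar white_spice_jar salt_shaker soup_tin mug".split()
for n in("scene","side","wrist"):
    p=imaging.camera(n);save(p,n+"0.png");print(n,p["cam_to_world"][:3,3],p["k1"],p["camera_matrix"][0])
    for k in names:
        try:
            for d in finder.recognise(p,k)[:1]: print(k,round(d["confidence"],2),np.round(d["pixel"],1),pt(p,*d["pixel"]))
        except Exception as e: print(k,e)
print(monitor.read_state())
E
```

```text
pics
scene [-0.1973  0.6848  0.8069] -0.11072484568012357 [478.4705   0.     325.6196]
cracker 0.78 [205.1 349.8] [ 0.5421 -0.0225  0.037 ]
anvil 0.71 [191.5 376.4] [ 0.5405 -0.121   0.0377]
anvil_grip 0.85 [191.6 371.5] [ 0.5231 -0.0826  0.0644]
lever 0.59 [193.1 382.2] [ 0.4948 -0.0942  0.0697]
lever_tab 0.61 [190.5 381.1] [ 0.4974 -0.0919  0.0777]
hammer 0.48 [182.5 349.4] [ 0.6643 -0.1338 -0.0026]
push_plate 0.53 [181.2 354.9] [ 0.5398 -0.035   0.11  ]
catch 0.55 [199.9 349.8] [ 0.5515 -0.0306  0.0451]
catch_nose 0.59 [197.4 310.1] [0.6052 0.0623 0.0666]
hammer_hinge 0.83 [201.8 348.9] [ 0.5471 -0.0234  0.0447]
nut_jar 0.97 [222.2 389.4] [ 0.3948 -0.0174  0.0726]
white_spice_jar 0.95 [170.9 361.2] [ 0.6155 -0.1321  0.0638]
salt_shaker 0.88 [233.9 349.2] [0.4493 0.0643 0.0442]
soup_tin 0.61 [179.9 324.4] [ 0.6565 -0.0295  0.0558]
mug 0.88 [292.9 300.4] [0.394  0.2588 0.015 ]
side [ 0.089  -0.5766  0.703 ] 0.011838811488819921 [413.2369   0.     320.7947]
cracker 0.89 [250.3 350.5] [ 0.5231 -0.0906  0.0523]
anvil 0.68 [250.2 350. ] [ 0.5223 -0.0899  0.0525]
anvil_grip 0.89 [255.5 3
[... 1329 characters left out ...]
1]
white_spice_jar 0.78 [306.3 306.4] [ 0.6332 -0.13    0.0841]
salt_shaker 0.87 [126.8 136. ] [0.4794 0.0515 0.075 ]
soup_tin 0.97 [222.8 346.1] [ 0.6731 -0.0436  0.069 ]
{'t': 2.4, 'joint_pos': array([-5.6843, 19.0921,  2.2863, 83.9602, -0.7677, 76.965 , -3.3525]), 'qvel': array([ 0.0498, -0.0078,  0.0343,  0.061 ,  0.1122,  0.0093,  0.0661]), 'effort': array([  0.0004, -65.8288,   1.3633, -40.581 ,   0.0167,   0.0031,
        -0.    ]), 'tcp_pos': array([ 0.65  , -0.    ,  0.2393]), 'orientation': array([-179.998 ,   -0.0001,   89.998 ]), 'contact_force': array([ 0.8357, -0.2151,  0.6481]), 'wrist_torque': array([0.0026, 0.0654, 0.0107]), 'grasp_force': 0.0, 'opening': 0.9986909422696251}
```

View pics/wrist0.png

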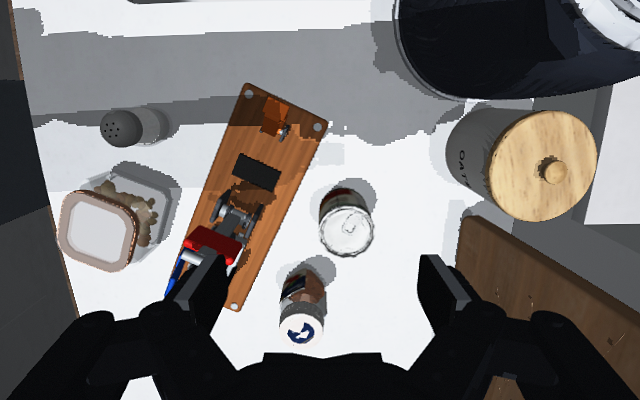

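```bash
python3 - <<'E'
import cv2,numpy as np
a=cv2.imread("pics/scene0.png")[140:260,270:430];b=cv2.imread("pics/side0.png")[160:310,270:430]
a=cv2.resize(a,(640,480),interpolation=3)[:, :400*640//640*1+240]
b=cv2.resize(b,(512,480),interpolation=3)
cv2.imwrite("pics/c1.png",cv2.resize(np.hstack([a,b]),(800,333)))
E
```

```text
(no output)
```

View pics/c1.png

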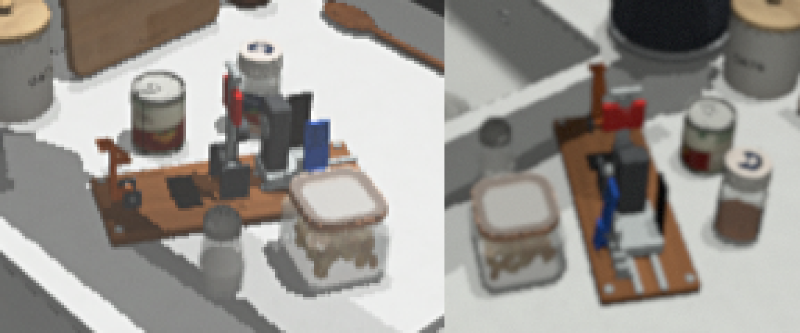

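```bash
cat > fit.py <<'E'
from h import *
from scipy.optimize import minimize
np.set_printoptions(precision=4,suppress=True)
def wood(p):
    C=cloud(p);hsv=cv2.cvtColor(p["image"],cv2.COLOR_RGB2HSV)
    m=(p["range_z"]>0)&(abs(C[...,2]-.014)<.006)&(hsv[...,1]>90)&((hsv[...,0]<20))&(C[...,0]>.35)&(C[...,0]<.72)&(abs(C[...,1])<.25)
    m=cv2.morphologyEx(m.astype(np.uint8),cv2.MORPH_OPEN,np.ones((3,3)))>0
    return C[m]
ps={n:imaging.camera(n) for n in("scene","side","wrist")}
np.save("ps.npy",ps,allow_pickle=True)
for n,p in ps.items():
    P=wood(p);r=cv2.minAreaRect(P[:,:2].astype(np.float32)*1000);print(n,len(P),r,np.median(P[:,2]))
E
python3 fit.py
```

```text
scene 614 ((589.226806640625, -16.20569610595703), (179.11627197265625, 138.2281951904297), 63.57598876953125) 0.01166968115190764
side 1427 ((576.6650390625, -63.87644958496094), (262.7648620605469, 153.4265899658203), 64.39566802978516) 0.012905924453278983
wrist 10988 ((573.7033081054688, -58.674774169921875), (268.5643615722656, 142.4756622314453), 64.10237121582031) 0.013147054380918538
```

```bash
cat > fit2.py <<'E'
from h import *
from scipy.optimize import differential_evolution as de
np.set_printoptions(precision=4,suppress=True)
ps=np.load("ps.npy",allow_pickle=True).item()
def wood(p):
    C=cloud(p);hsv=cv2.cvtColor(p["image"],cv2.COLOR_RGB2HSV)
    m=(p["range_z"]>0)&(abs(C[...,2]-.013)<.006)&(hsv[...,1]>90)&((hsv[...,0]<20))&(C[...,0]>.35)&(C[...,0]<.72)&(abs(C[...,1])<.25)
    m=cv2.morphologyEx(m.astype(np.uint8),cv2.MORPH_OPEN,np.ones((3,3)))
    n,l,s,_=cv2.connectedComponentsWithStats(m);big=[i for i in range(1,n) if s[i,4]>.15*s[1:,4].max()]
    return C[np.isin(l,big)]
for n,p in ps.items():
    P=wood(p)[:,:2]
    def f(q):
        c,s=np.cos(q[2]),np.sin(q[2]);d=P-q[:2];x=d[:,0]*c+d[:,1]*s+.005;y=-d[:,0]*s+d[:,1]*c
        o=np.hypot(np.maximum(abs(x)-.135,0),np.maximum(abs(y)-.05,0))
        return np.mean(np.minimum(o,.008))*1000
    # tightest: also gap from model edges to points (percentiles)
    def g(q):
        c,s=np.cos(q[2]),np.sin(q[2]);d=P-q[:2];x=d[:,0]*c+d[:,1]*s+.005;y=-d[:,0]*s+d[:,1]*c
        k=(abs(x)<.145)&(abs(y)<.06);x,y=x[k],y[k]
        return [np.percentile(v,w)*1000 for v in(x,y) for w in(.5,99.5)]
    r=de(f,[(.5,.62),(-.08,.02),(.9,1.25)],seed=1,tol=1e-8)
    print(n,len(P),r.x[:2],np.degrees(r.x[2]),r.fun,g(r.x))
p=ps["wrist"]
for rc in[(84,247),(92,249),(127,319),(125,327),(306,234),(310,236)]: print(rc,pt(p,*rc))
# colored parts, world
for n,p in ps.items():
    C=cloud(p);hsv=cv2.cvtColor(p["image"],cv2.COLOR_RGB2HSV);H,S,V=[hsv[...,i].astype(int) for i in range(3)]
    ok=(p["range_z"]>0)&(C[...,0]>.4)&(C[...,0]<.72)&(abs(C[...,1])<.2)&(C[...,2]>.02)&(C[...,2]<.16)
    for nm,m in dict(blue=(abs(H-112)<12)&(S>150)&(V>60),red=((H<5)|(H>174))&(S>180)&(C[...,2]>.085),orange=(H>5)&(H<16)&(S>150)&(C[...,2]>.03)).items():
        Q=C[m&ok]
        if len(Q): print(n,nm,len(Q),np.median(Q,0),np.percentile(Q,3,axis=0),np.percentile(Q,97,axis=0))
E
python3 fit2.py
```

```text
scene 563 [ 0.5436 -0.065 ] 63.576002384471565 0.0053174794994805 [np.float64(-16.03146621666111), np.float64(119.81954720433008), np.float64(-48.1374785263942), np.float64(49.637211894675474)]
side 1340 [ 0.55   -0.0474] 65.417627795865 0.0 [np.float64(-129.12301060836924), np.float64(129.54117507758778), np.float64(-47.76842163395051), np.float64(46.50893473191897)]
wrist 10855 [ 0.5565 -0.0446] 64.19477648320564 0.0 [np.float64(-123.5356640505923), np.float64(133.11574375634174), np.float64(-48.75381102450006), np.float64(48.788428678893325)]
(84, 247) [0.5701 0.0899 0.0115]
(92, 249) [0.5723 0.0817 0.0142]
(127, 319) [0.6458 0.0452 0.0145]
(125, 327) [0.6545 0.0471 0.0112]
(306, 234) [ 0.5362 -0.1798  0.0141]
(310, 236) [ 0.5379 -0.1867  0.013 ]
scene red 1 [ 0.5366 -0.031   0.1356] [ 0.5366 -0.031   0.1356] [ 0.5366 -0.031   0.1356]
scene orange 11 [0.6004 0.066  0.0696] [0.5972 0.0528 0.0569] [0.6145 0.0672 0.0855]
side blue 122 [ 0.4902 -0.1032  0.0665] [ 0.4825 -0.1122  0.0248] [ 0.5203 -0.0839  0.0971]
side red 145 [ 0.5486 -0.0441  0.1169] [ 0.5359 -0.0546  0.1033] [ 0.5695 -0.0364  0.1322]
side orange 96 [0.6018 0.0536 0.0706] [ 0.5359 -0.1331  0.0314] [0.6097 0.0634 0.1005]
wrist blue 341 [ 0.6167 -0.1442  0.0966] [ 0.4883 -0.1628  0.042 ] [ 0.6389 -0.09    0.0982]
wrist red 1002 [ 0.5553 -0.0412  0.1217] [ 0.5392 -0.0527  0.1036] [ 0.5758 -0.0336  0.1333]
wrist orange 761 [0.6061 0.0603 0.0866] [ 0.5416 -0.034   0.0649] [0.6185 0.0735 0.1013]
```

The wrist picture shows the board with corners near (84,247), (125,327) and (310,236). The anvil tabs are partly hidden by the left finger, the red plate is at about (245,210), and the nut jar is beside the lever at (230,100). The crops confirm the blue lever is on the nut-jar side and the hammer is upright. I'll move above the anvil with the fingers aligned to the base.

>>> {"method": "play_rows", "body": {
  "translation": [
    [-0.65,-0.58,0],
    [-0.65,-0.58,0],
    [-0.65,-0.58,0],
    [-0.65,-0.58,0],
    [-0.65,-0.58,0],
    [0,0,0],
    [0,0,0]
  ],
  "turn": [
    [0,0,-0.1155],
    [0,0,-0.1155],
    [0,0,-0.1155],
    [0,0,-0.1155],
    [0,0,-0.1155],
    [0,0,0],
    [0,0,0]
  ],
  "hand": 1,
  "squeeze": 35
}}

```text
t: 3.13
tcp_pos: [0.5189, -0.1178, 0.24]
orientation: [179.9, -0.0, 63.8]
contact_force: [0.6, 0.6, 0.2]
opening: 1.001
grasp_force: 0.0
```

```bash
cat > look.py <<'E'
from h import *
from scipy.optimize import least_squares
np.set_printoptions(precision=4,suppress=True)
ps={n:imaging.camera(n) for n in("scene","side","wrist")}
np.save("ps.npy",ps,allow_pickle=True);save(ps["wrist"],"w1.png")
s=monitor.read_state();print(s["t"],s["tcp_pos"],s["orientation"],s["contact_force"])
E
python3 look.py; python3 fit2.py
```

```text
3.2833 [ 0.5206 -0.115   0.2394] [179.9884  -0.0267  64.122 ] [ 0.0059 -0.1097 -0.0618]
scene 304 [ 0.5681 -0.0127] 66.56950994462707 0.0 [np.float64(-73.73312584901072), np.float64(100.56798957997539), np.float64(-48.82012814874466), np.float64(47.72471097928407)]
side 1327 [ 0.5527 -0.0465] 65.04340719985274 0.0 [np.float64(-131.38210228640227), np.float64(127.60112565661977), np.float64(-46.47258033517687), np.float64(47.66153401060056)]
wrist 12449 [ 0.5409 -0.076 ] 64.37508806534927 0.0 [np.float64(-96.54407016104292), np.float64(130.26971312996162), np.float64(-48.98632064719176), np.float64(48.86147763351504)]
(84, 247) [ 0.4857  0.0018 -0.0008]
(92, 249) [ 0.4835 -0.0066 -0.0011]
(127, 319) [ 0.5368 -0.0728  0.0212]
(125, 327) [ 0.5451 -0.0752  0.0133]
(306, 234) [ 0.3303 -0.2355 -0.0014]
(310, 236) [ 0.3297 -0.2419 -0.0011]
scene orange 31 [0.606  0.0634 0.0847] [0.5946 0.0511 0.0694] [0.6165 0.0747 0.0875]
side blue 130 [ 0.4904 -0.103   0.0654] [ 0.4823 -0.1127  0.0228] [ 0.5202 -0.084   0.0972]
side red 143 [ 0.5503 -0.0447  0.1153] [ 0.5364 -0.054   0.1024] [ 0.5682 -0.0383  0.1293]
side orange 80 [0.6021 0.0542 0.0721] [ 0.536  -0.1216  0.0308] [0.6093 0.0654 0.1216]
wrist blue 580 [ 0.6167 -0.1438  0.0967] [ 0.4867 -0.1628  0.0431] [ 0.6386 -0.0916  0.0985]
wrist red 134 [ 0.5413 -0.0408  0.1324] [ 0.5365 -0.0561  0.1299] [ 0.5748 -0.0347  0.1339]
wrist orange 59 [ 0.5477 -0.1217  0.0952] [ 0.5354 -0.1355  0.0303] [ 0.6472 -0.0488  0.0975]
```

View pics/w1.png

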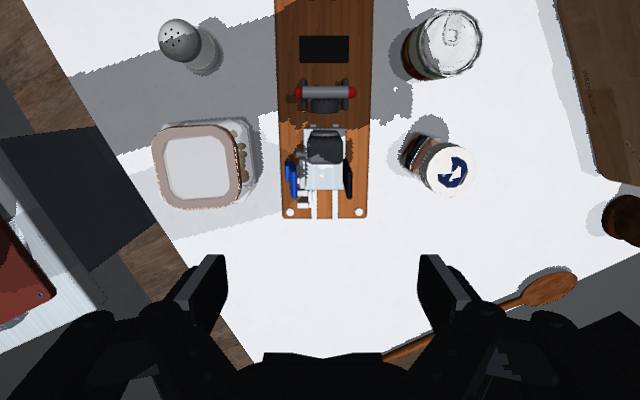

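The view is square to the base. The board's end edge is at row ~218 (cols 281–368), the blue lever at (178,291), the black tab at (178,348) and the post at (147,325). Next I'll compute the base pose and the slide.

```bash
python3 - <<'E'
from h import *
np.set_printoptions(precision=4,suppress=True)
ps=np.load("ps.npy",allow_pickle=True).item();p=ps["wrist"];C=cloud(p);hsv=cv2.cvtColor(p["image"],cv2.COLOR_RGB2HSV).astype(int)
H,S,V=hsv[...,0],hsv[...,1],hsv[...,2]
Z=C[...,2];wood=(S>90)&(H<20)&(abs(Z-.013)<.008)
# board edges by rows: leftmost/rightmost wood in window
L=[];R=[]
for r in list(range(5,60,3))+list(range(100,125,3))+list(range(195,215,2)):
    c=np.where(wood[r,260:390])[0]+260
    if len(c)>5:
        for lst,cc in((L,c.min()-.5),(R,c.max()+.5)):
            T=p["cam_to_world"];d=T[:3,:3]@ray(p,r,cc);X=T[:3,3]+d*(.014-T[2,3])/d[2];lst.append(X[:2])
L,R=np.array(L),np.array(R)
for l in(L,R):
    v=cv2.fitLine(l.astype(np.float32),cv2.DIST_HUBER,0,1e-3,1e-4).ravel();print("line yaw",np.degrees(np.arctan2(v[1],v[0]))%180,v)
E1=[]
for c in range(288,362,3):
    r=np.where(wood[200:230,c])[0]
    if len(r):
        T=p["cam_to_world"];d=T[:3,:3]@ray(p,r.max()+200.5,c);X=T[:3,3]+d*(.014-T[2,3])/d[2];E1.append(X[:2])
E1=np.array(E1)
for yaw in(63.9,64.2,64.5):
    a=np.radians(yaw);u=np.array([np.cos(a),np.sin(a)]);w=np.array([-u[1],u[0]])
    ly,ry,ex=np.median(L@w),np.median(R@w),np.median(E1@u)
    o=u*(ex+.14)+w*(ly+ry)/2
    print(yaw,ly-ry,o)
    def b(m):
        Q=C[m]-np.append(o,0);return np.c_[Q[:,:2]@u,Q[:,:2]@w,Q[:,2]]
    win=np.zeros(Z.shape,bool);win[110:215,275:375]=1
    hi=win&(Z>.085)&(Z<.112)
    for nm,m in dict(blue=hi&(abs(H-112)<12)&(S>150),dark=hi&(V<60)&(Z<.1)).items():
        q=b(m);k=q[:,1]<-.01 if nm=="dark" else q[:,1]>0;q=q[k];print(nm,len(q),np.percentile(q,[2,50,98],axis=0).ravel())
    q=b(hi&(Z>.1));print("post",len(q),np.percentile(q,[2,50,98],axis=0).ravel())
    Cs=cloud(ps["side"]);hs=cv2.cvtColor(ps["side"]["image"],cv2.COLOR_RGB2HSV).astype(int)
    m=(abs(hs[...,0]-112)<12)&(hs[...,1]>150)&(Cs[...,2]>.07)&(Cs[...,2]<.105)&(abs(Cs[...,0]-.5)<.03)&(abs(Cs[...,1]+.1)<.04)
    q=Cs[m]-np.append(o,0);q=np.c_[q[:,:2]@u,q[:,:2]@w,q[:,2]];print("side blue",len(q),np.percentile(q,[2,50,98],axis=0).ravel())
E
```

```text
line yaw 64.433464 [ 0.4316  0.9021  0.5094 -0.0288]
line yaw 64.415855 [ 0.4318  0.902   0.5974 -0.0713]
63.9 0.09774990065108236 [ 0.5568 -0.0427]
blue 174 [-0.0908  0.0239  0.0871 -0.0779  0.0265  0.0962 -0.0674  0.0299  0.0977]
dark 170 [-0.0905 -0.0241  0.086  -0.0783 -0.0218  0.0965 -0.0378 -0.0113  0.0984]
post 959 [-0.0595 -0.0149  0.103  -0.0483 -0.0008  0.1067 -0.0381  0.0131  0.1084]
side blue 65 [-0.0919  0.0252  0.0708 -0.0846  0.03    0.0881 -0.0699  0.0331  0.0982]
64.2 0.09775764400428577 [ 0.5569 -0.0427]
blue 174 [-0.0906  0.0244  0.0871 -0.0777  0.027   0.0962 -0.0673  0.0305  0.0977]
dark 169 [-0.0906 -0.0235  0.086  -0.0784 -0.0213  0.0965 -0.0379 -0.0114  0.0984]
post 959 [-0.0595 -0.0145  0.103  -0.0483 -0.0005  0.1067 -0.0381  0.0135  0.1084]
side blue 65 [-0.0917  0.0257  0.0708 -0.0844  0.0306  0.0881 -0.0697  0.0336  0.0982]
64.5 0.09773723547791746 [ 0.5569 -0.0427]
blue 174 [-0.0905  0.0248  0.0871 -0.0776  0.0273  0.0962 -0.0671  0.0308  0.0977]
dark 167 [-0.0907 -0.023   0.0861 -0.0786 -0.021   0.0965 -0.0382 -0.0122  0.0984]
post 959 [-0.0595 -0.0142  0.103  -0.0483 -0.0002  0.1067 -0.0381  0.0138  0.1084]
side blue 65 [-0.0916  0.0261  0.0708 -0.0843  0.031   0.0881 -0.0696  0.034   0.0982]
```

>>> {"method": "play_rows", "body": {
  "translation": [
    [0.04,0.025,-0.8],
    [0,0,-0.8],
    [0,0,-0.8],
    [0,0,-0.8],
    [0,0,-0.5],
    [0,0,-0.24],
    [0,0,0]
  ],
  "turn": [
    [0,0,0],
    [0,0,0],
    [0,0,0],
    [0,0,0],
    [0,0,0],
    [0,0,0],
    [0,0,0]
  ]
}}

```text
t: 3.87
tcp_pos: [0.5206, -0.114, 0.0794]
orientation: [-179.8, 0.1, 64.1]
contact_force: [0.7, -0.4, -0.2]
opening: 0.996
grasp_force: 0.0
```

>>> {"method": "play_rows", "body": {
  "translation": [
    [0,0,0],
    [0,0,0],
    [0,0,0],
    [0,0,0],
    [0,0,0],
    [0,0,0],
    [0,0,0],
    [0,0,0]
  ],
  "turn": [
    [0,0,0],
    [0,0,0],
    [0,0,0],
    [0,0,0],
    [0,0,0],
    [0,0,0],
    [0,0,0],
    [0,0,0]
  ],
  "hand": -0.1,
  "squeeze": 30
}}

```text
t: 4.53
tcp_pos: [0.523, -0.1149, 0.084]
orientation: [179.8, -0.1, 64.0]
contact_force: [-0.8, 0.6, 4.4]
opening: 0.564
grasp_force: 33.7
```

>>> {"method": "play_rows", "body": {
  "translation": [
    [-0.056,-0.116,0],
    [-0.056,-0.116,0],
    [-0.056,-0.116,0],
    [-0.056,-0.116,0],
    [-0.056,-0.116,0],
    [0,0,0]
  ],
  "turn": [
    [0,0,0],
    [0,0,0],
    [0,0,0],
    [0,0,0],
    [0,0,0],
    [0,0,0]
  ]
}}

```text
t: 5.03
tcp_pos: [0.5112, -0.1394, 0.0839]
orientation: [179.8, -0.1, 64.0]
contact_force: [-3.0, -0.2, 8.3]
opening: 0.561
grasp_force: 33.8
```

>>> {"method": "play_rows", "body": {
  "translation": [
    [-0.03,-0.06,0],
    [-0.03,-0.06,0],
    [-0.02,-0.04,0],
    [0,0,0],
    [0,0,0]
  ],
  "turn": [
    [0,0,0],
    [0,0,0],
    [0,0,0],
    [0,0,0],
    [0,0,0]
  ]
}}

```text
t: 5.45
tcp_pos: [0.5084, -0.1452, 0.0839]
orientation: [179.8, -0.1, 64.0]
contact_force: [-1.3, 0.6, 7.5]
opening: 0.564
grasp_force: 34.0
```

>>> {"method": "play_rows", "body": {
  "translation": [
    [-0.022,-0.045,0],
    [0,0,0],
    [0,0,0]
  ],
  "turn": [
    [0,0,0],
    [0,0,0],
    [0,0,0]
  ]
}}

```text
t: 5.7
tcp_pos: [0.5083, -0.1453, 0.0839]
orientation: [179.8, -0.2, 64.1]
contact_force: [2.2, 5.2, 6.0]
opening: 0.566
grasp_force: 34.1
```

```bash
python3 - <<'E'
from h import *
np.set_printoptions(precision=4,suppress=True)
p=imaging.camera("wrist");save(p,"w2.png");C=cloud(p)
s=monitor.read_state();print(s["tcp_pos"],s["contact_force"])
a=np.radians(64.3);u=np.array([np.cos(a),np.sin(a)]);w=np.array([-u[1],u[0]])
d=C[...,:2]-[.5568,-.043];x,y=d@u,d@w;Z=C[...,2]
m=(p["range_z"]>0)&(Z>.1)&(Z<.113)&(abs(y)<.016)&(x<-.03)&(x>-.14)
print("post",m.sum(),np.percentile(x[m],[2,50,98]),np.percentile(y[m],[2,50,98]))
E
```

```text
[ 0.5083 -0.1453  0.0839] [1.763  5.6384 6.0978]
post 4521 [-0.0914 -0.08   -0.0711] [-0.0138 -0.0002  0.0137]
```

View pics/w2.png

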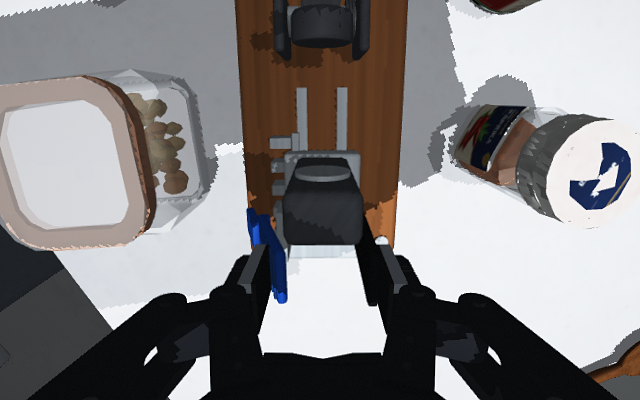

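The picture shows the anvil post at (200,322), with the slide at its end. The blue lever is squeezed at (255,268) and the stop force is about 6 N. I'll release.

>>> {"method": "play_rows", "body": {
  "translation": [
    [0.014,0.03,0],
    [0,0,0],
    [0,0,0],
    [0,0,0],
    [0,0,0],
    [0,0,0],
    [0,0,0]
  ],
  "turn": [
    [0,0,0],
    [0,0,0],
    [0,0,0],
    [0,0,0],
    [0,0,0],
    [0,0,0],
    [0,0,0]
  ],
  "hand": 1
}}

```text
t: 6.33
tcp_pos: [0.5071, -0.1454, 0.082]
orientation: [180.0, -0.0, 64.0]
contact_force: [0.1, -0.7, -0.1]
opening: 0.999
grasp_force: 0.0
```

>>> {"method": "play_rows", "body": {
  "translation": [
    [0,0,0.5],
    [0,0,0.8],
    [0,0,0.8],
    [0,0,0.8],
    [0,0,0.5],
    [0,0,0],
    [0,0,0]
  ],
  "turn": [
    [0,0,0],
    [0,0,0],
    [0,0,0],
    [0,0,0],
    [0,0,0],
    [0,0,0],
    [0,0,0]
  ]
}}

```text
t: 6.92
tcp_pos: [0.5076, -0.1454, 0.2189]
orientation: [179.9, -0.0, 64.0]
contact_force: [-0.1, -0.2, -0.8]
opening: 0.996
grasp_force: 0.0
```

```bash
cat > chk.py <<'E'
from h import *
import sys
np.set_printoptions(precision=4,suppress=True)
p=imaging.camera("wrist");save(p,sys.argv[1]);C=cloud(p);ps=imaging.camera("side");Cs=cloud(ps);sc=imaging.camera("scene");Cc=cloud(sc)
s=monitor.read_state();print(s["t"],s["tcp_pos"],s["contact_force"],s["joint_pos"])
a=np.radians(64.3);u=np.array([np.cos(a),np.sin(a)]);w=np.array([-u[1],u[0]])
for nm,q,D in(("wrist",p,C),("side",ps,Cs),("scene",sc,Cc)):
    d=D[...,:2]-[.5568,-.043];x,y=d@u,d@w;Z=D[...,2];ok=q["range_z"]>0
    h=cv2.cvtColor(q["image"],cv2.COLOR_RGB2HSV).astype(int)
    for n,m in dict(post=(Z>.1)&(Z<.113)&(abs(y)<.016)&(x<-.03)&(x>-.14),blue=(abs(h[...,0]-112)<12)&(h[...,1]>150)&(Z>.08)&(Z<.105)&(x>-.14)&(x<-.05)&(abs(y)<.05),
      red=((h[...,0]<5)|(h[...,0]>174))&(h[...,1]>170)&(Z>.03)&(abs(y)<.03)&(abs(x)<.14),
      orange=(h[...,0]>4)&(h[...,0]<18)&(h[...,1]>150)&(Z>.03)&(abs(y)<.02)&(x>.08)&(x<.14)).items():
        m=m&ok
        if m.sum()>3: print(nm,n,m.sum(),np.percentile(np.c_[x[m],y[m],Z[m]],[3,50,97],axis=0).T.ravel())
E
python3 chk.py w3.png
```

```text
7.0667 [ 0.5062 -0.1451  0.2164] [-0.7331  0.1089 -0.2652] [  2.0903   5.485    9.6976 103.2374  -0.9661  71.4773 -13.9362]
wrist post 1099 [-0.0915 -0.0812 -0.0716 -0.014  -0.0004  0.0132  0.1033  0.1068  0.1083]
wrist blue 271 [-0.1232 -0.1106 -0.1003 -0.0224  0.0328  0.0365  0.0825  0.0962  0.0979]
wrist red 614 [-0.0069 -0.0062 -0.0002 -0.0204  0.0055  0.0206  0.1075  0.1305  0.1339]
side post 125 [-0.0922 -0.0841 -0.0715 -0.0118  0.0025  0.0152  0.1007  0.106   0.1092]
side blue 35 [-0.1247 -0.1191 -0.1032  0.0337  0.0363  0.0382  0.0815  0.0956  0.0982]
side red 134 [-0.0071 -0.0045 -0.0021 -0.0152  0.0014  0.0191  0.1036  0.1144  0.1288]
scene post 53 [-0.0892 -0.0773 -0.0684 -0.0101  0.0048  0.0149  0.1013  0.1048  0.1079]
scene orange 30 [ 0.1018  0.1181  0.1272 -0.0063  0.0023  0.0092  0.0667  0.0846  0.0882]
```

The anvil is locked at its last notch and the lever is fully out. Next, shut the hand and go in front of the plate.

>>> {"method": "play_rows", "body": {
  "translation": [
    [0.316,0.6375,0],
    [0.316,0.6375,0],
    [0.316,0.6375,0],
    [0,0,0],
    [0,0,-0.75],
    [0,0,-0.75],
    [0,0,-0.75],
    [0,0,0]
  ],
  "turn": [
    [0,0,0],
    [0,0,0],
    [0,0,0],
    [0,0,0],
    [0,0,0],
    [0,0,0],
    [0,0,0],
    [0,0,0]
  ],
  "hand": -1,
  "squeeze": 20
}}

```text
t: 7.73
tcp_pos: [0.5404, -0.0685, 0.121]
orientation: [-179.4, 0.3, 64.0]
contact_force: [-1.5, 0.2, -0.8]
opening: 0.005
grasp_force: 0.0
```

>>> {"method": "play_rows", "body": {
  "translation": [
    [0,0,0],
    [0,0,0]
  ],
  "turn": [
    [0,0,0],
    [0,0,0]
  ]
}}

```text
t: 7.9
tcp_pos: [0.5452, -0.0689, 0.1287]
orientation: [180.0, -0.0, 64.0]
contact_force: [1.0, -0.3, 1.1]
opening: 0.001
grasp_force: 0.0
```

```bash
python3 - <<'E'
import numpy as np
u=np.array([.4337,.9011]);o=np.array([.5561,-.0444])
prev=np.array([.5450,-.0688,.1287])
for t in [0,.1,.2,.3,.4,.5,.6,.7,.8,.9,1.0,1.1,1.2,1.3,1.36,1.4,1.44,1.46,1.48,1.5]:
    r=.077;cx=r*np.sin(t)-.004*np.cos(t);cz=.044+r*np.cos(t)+.004*np.sin(t)
    P=np.append(o+u*(cx-.011),cz+.008)
    print(t,np.round((P-prev)/.04,3),np.round(P,4));prev=P
E
```

```text
0 [0.115 0.272 0.007] [ 0.5496 -0.0579  0.129 ]
0.1 [0.084 0.174 0.   ] [ 0.5529 -0.051   0.129 ]
0.2 [ 0.083  0.173 -0.019] [ 0.5563 -0.0441  0.1283]
0.3 [ 0.082  0.17  -0.038] [ 0.5595 -0.0373  0.1267]
0.4 [ 0.08   0.166 -0.057] [ 0.5627 -0.0306  0.1245]
0.5 [ 0.077  0.16  -0.075] [ 0.5658 -0.0242  0.1215]
0.6 [ 0.073  0.153 -0.092] [ 0.5688 -0.0181  0.1178]
0.7 [ 0.069  0.143 -0.108] [ 0.5715 -0.0124  0.1135]
0.8 [ 0.064  0.133 -0.124] [ 0.5741 -0.007   0.1085]
0.9 [ 0.058  0.121 -0.138] [ 0.5764 -0.0022  0.103 ]
1.0 [ 0.052  0.108 -0.151] [0.5785 0.0021 0.097 ]
1.1 [ 0.045  0.094 -0.162] [0.5803 0.0059 0.0905]
1.2 [ 0.038  0.079 -0.172] [0.5818 0.0091 0.0836]
1.3 [ 0.03   0.063 -0.179] [0.583  0.0116 0.0765]
1.36 [ 0.014  0.03  -0.111] [0.5836 0.0128 0.072 ]
1.4 [ 0.008  0.017 -0.075] [0.5839 0.0135 0.069 ]
1.44 [ 0.007  0.014 -0.076] [0.5842 0.014  0.066 ]
1.46 [ 0.003  0.006 -0.038] [0.5843 0.0142 0.0645]
1.48 [ 0.003  0.005 -0.038] [0.5844 0.0145 0.063 ]
1.5 [ 0.002  0.005 -0.038] [0.5845 0.0146 0.0614]
```

>>> {"method": "play_rows", "body": {
  "translation": [
    [0.06,0.136,0],
    [0.055,0.136,0],
    [0.084,0.174,0],
    [0.083,0.173,-0.02],
    [0.082,0.17,-0.038],
    [0.08,0.166,-0.057],
    [0,0,0]
  ],
  "turn": [
    [0,0,0],
    [0,0,0],
    [0,0,0],
    [0,0,0],
    [0,0,0],
    [0,0,0],
    [0,0,0]
  ]
}}

```text
t: 8.48
tcp_pos: [0.5632, -0.0284, 0.1228]
orientation: [-180.0, -0.0, 64.1]
contact_force: [0.1, -1.0, 1.9]
opening: 0.001
grasp_force: 1.3
```

```bash
python3 chk.py w4.png; python3 - <<'E'
import cv2,sys
sys.path.insert(0,'.')
from h import *
a=imaging.camera("scene")["image"][120:240,290:420,::-1];b=imaging.camera("side")["image"][160:280,290:420,::-1]
cv2.imwrite("pics/c4.png",cv2.resize(np.hstack([a,b]),(780,360),interpolation=3))
E
```

```text
8.6333 [ 0.5622 -0.0305  0.1229] [-1.3058 -2.3892  2.3739] [ -5.3918  14.3121   4.5761 104.4383  -1.2851  61.3507 -26.3187]
wrist red 270 [ 0.0311  0.0342  0.0368 -0.0209  0.0174  0.0211  0.1217  0.1247  0.1263]
wrist orange 2341 [ 0.0976  0.1152  0.1271 -0.0086  0.0003  0.0089  0.0673  0.0865  0.0883]
side post 127 [-0.0921 -0.0851 -0.072  -0.0119  0.0016  0.0152  0.1006  0.1059  0.1085]
side blue 22 [-0.1242 -0.1199 -0.1075  0.0347  0.0364  0.038   0.081   0.0922  0.0971]
side red 97 [ 0.0077  0.022   0.0308 -0.017   0.0137  0.0205  0.0956  0.106   0.1271]
side orange 17 [ 0.0976  0.1077  0.1137 -0.004   0.0024  0.0052  0.0306  0.0726  0.0764]
scene post 55 [-0.0887 -0.0786 -0.0696 -0.011   0.0038  0.0154  0.1003  0.1046  0.1072]
scene orange 13 [ 0.1088  0.12    0.1267 -0.0022  0.0048  0.0102  0.0758  0.0865  0.088 ]
```

View pics/c4.png

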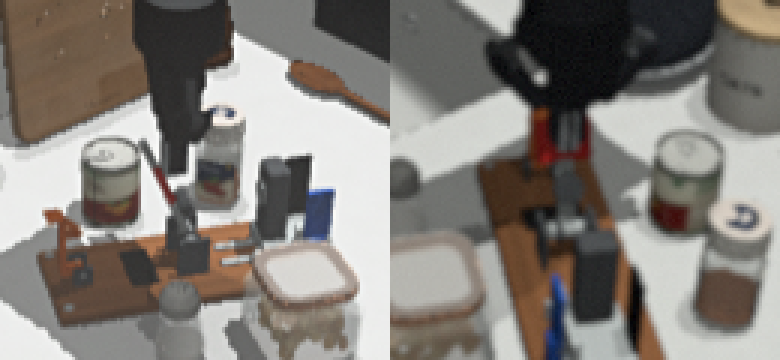

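The crops show the arm leaning back with the fingertip in the middle of the red plate (left 165,180; right 560,140). Contact is clean, so I'll continue along the arc.

>>> {"method": "play_rows", "body": {
  "translation": [
    [0.077,0.16,-0.06],
    [0.073,0.153,-0.08],
    [0.069,0.143,-0.1],
    [0.064,0.133,-0.124],
    [0.058,0.121,-0.138],
    [0.052,0.108,-0.151],
    [0.045,0.094,-0.162],
    [0,0,0]
  ],
  "turn": [
    [0,0,0],
    [0,0,0],
    [0,0,0],
    [0,0,0],
    [0,0,0],
    [0,0,0],
    [0,0,0],
    [0,0,0]
  ]
}}

```text
t: 9.4
tcp_pos: [0.5803, 0.0072, 0.0892]
orientation: [-180.0, -0.0, 64.1]
contact_force: [0.1, -1.8, 3.1]
opening: 0.003
grasp_force: 2.2
```

```bash
python3 chk.py w5.png
```

```text
9.55 [0.58   0.0063 0.0907] [-2.1111 -1.4335  4.0546] [ -7.8639  18.1026   3.3851 103.7082  -1.2689  58.2372 -29.9524]
wrist red 2764 [ 0.0507  0.069   0.0783 -0.0203 -0.0067  0.0205  0.0737  0.0828  0.0863]
wrist orange 2711 [ 0.0976  0.1172  0.1275 -0.0085  0.0001  0.009   0.0676  0.0868  0.0883]
side post 124 [-0.092  -0.0843 -0.0717 -0.0122  0.0022  0.0151  0.1011  0.1061  0.1085]
side blue 22 [-0.1246 -0.1194 -0.1083  0.0349  0.0365  0.038   0.0815  0.0927  0.0975]
side red 90 [ 0.0167  0.0528  0.0701 -0.0183  0.0135  0.0223  0.0691  0.0763  0.3866]
scene post 54 [-0.0882 -0.0785 -0.0693 -0.012   0.0036  0.0154  0.1009  0.1048  0.1073]
scene red 6 [0.0496 0.0529 0.0556 0.0134 0.017  0.0206 0.0727 0.0742 0.0762]
scene orange 15 [ 0.1077  0.1202  0.126  -0.002   0.0033  0.009   0.0612  0.0853  0.0885]
```

View pics/w5.png

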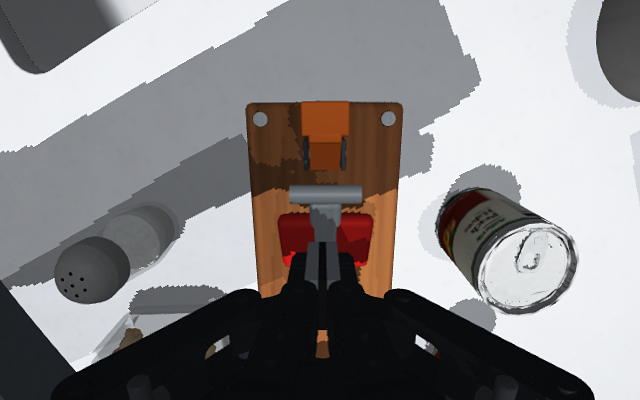

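The fingertip sits on the plate (243–265 row, 322 col), the rod is at row 195 and the catch nose at row 165. Everything is centred. Continue down.

>>> {"method": "play_rows", "body": {
  "translation": [
    [0.038,0.079,-0.172],
    [0.03,0.063,-0.179],
    [0.014,0.03,-0.11],
    [0.008,0.017,-0.075],
    [0,0,0]
  ],
  "turn": [
    [0,0,0],
    [0,0,0],
    [0,0,0],
    [0,0,0],
    [0,0,0]
  ]
}}

```text
t: 9.97
tcp_pos: [0.5842, 0.0141, 0.0689]
orientation: [180.0, -0.1, 64.0]
contact_force: [0.7, -1.0, 1.5]
opening: -0.004
grasp_force: 0.9
```

>>> {"method": "play_rows", "body": {
  "translation": [
    [0.007,0.014,-0.06],
    [0.003,0.006,-0.04],
    [0,0,0],
    [0,0,0]
  ],
  "turn": [
    [0,0,0],
    [0,0,0],
    [0,0,0],
    [0,0,0]
  ]
}}

```text
t: 10.3
tcp_pos: [0.5846, 0.0146, 0.0655]
orientation: [180.0, -0.1, 64.0]
contact_force: [0.9, 0.1, 5.4]
opening: -0.0
grasp_force: 2.7
```

```bash
cat > arm.py <<'E'
from h import *
import sys
p=imaging.camera("wrist");save(p,sys.argv[1]);C=cloud(p);s=monitor.read_state();print(s["t"],s["tcp_pos"],s["contact_force"])
a=np.radians(64.3);u=np.array([np.cos(a),np.sin(a)]);w=np.array([-u[1],u[0]])
d=C[...,:2]-[.5561,-.0444];x,y=d@u,d@w;Z=C[...,2];h=cv2.cvtColor(p["image"],cv2.COLOR_RGB2HSV).astype(int)
m=((h[...,0]<4)|(h[...,0]>174))&(h[...,1]>170)&(Z>.03)&(Z<.12)&(abs(y)<.03)&(x>.04)&(x<.1)
k=np.polyfit(x[m],Z[m],1);xx,zz=np.median(x[m]),np.median(Z[m])
print("slope",k[0],"theta by slope",np.pi/2-np.arctan(k[0]),"by pos",np.pi/2-np.arctan2(zz-.044,xx)+np.arcsin(.004/np.hypot(xx,zz-.044)),m.sum())
o=(h[...,0]>5)&(h[...,0]<18)&(h[...,1]>150)&(Z>.045)&(abs(y)<.011)&(x>.08)&(x<.14)
print("orange x",np.percentile(x[o],[1,10,50,99]),"z",np.percentile(Z[o],[1,99]))
E
python3 arm.py w6.png
```

```text
10.35 [0.58455862 0.01461621 0.06553533] [ 0.41760865 -1.39238034  4.55691961]
slope 0.09035491487757874 theta by slope 1.480686100608565 by pos 1.4557474332915576 3371
orange x [0.09854676 0.10423779 0.1200827  0.13887627] z [0.06683799 0.19933503]
```

>>> {"method": "play_rows", "body": {
  "translation": [
    [0.002,0.004,-0.03],
    [0,0,0],
    [0,0,0]
  ],
  "turn": [
    [0,0,0],
    [0,0,0],
    [0,0,0]
  ]
}}

```text
t: 10.6
tcp_pos: [0.5847, 0.0148, 0.0644]
orientation: [180.0, -0.1, 64.0]
contact_force: [-0.2, -0.8, 5.3]
opening: -0.001
grasp_force: 2.7
```

```bash
python3 arm.py w7.png
```

```text
10.65 [0.58465849 0.0148157  0.06441196] [-0.14678702 -0.12957022  5.73761504]
slope 0.07995057402099105 theta by slope 1.491015452939934 by pos 1.470818134995448 3593
orange x [0.09842699 0.10414212 0.12002007 0.13906486] z [0.06655535 0.19821362]
```

View pics/w7.png

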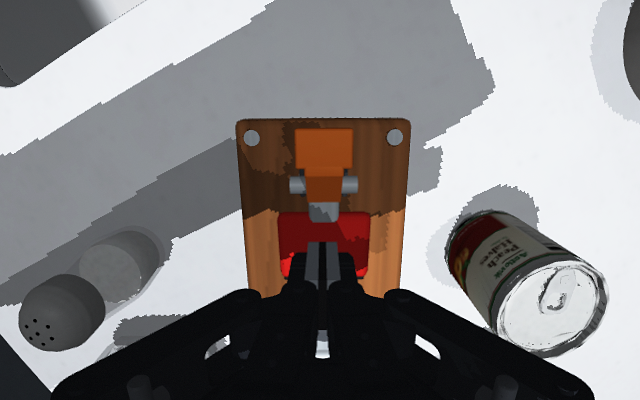

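The orange hook lies over the rod (185,322), with the rod ends visible on either side. I'll ease up slowly and watch the force.

>>> {"method": "play_rows", "body": {
  "translation": [
    [0,0,0.025],
    [0,0,0.025],
    [0,0,0.025],
    [0,0,0.025],
    [0,0,0.025],
    [0,0,0],
    [0,0,0]
  ],
  "turn": [
    [0,0,0],
    [0,0,0],
    [0,0,0],
    [0,0,0],
    [0,0,0],
    [0,0,0],
    [0,0,0]
  ]
}}

```text
t: 11.23
tcp_pos: [0.5839, 0.0147, 0.0686]
orientation: [-180.0, 0.0, 64.0]
contact_force: [-0.6, 0.5, 0.4]
opening: 0.002
grasp_force: 0.0
```

```bash
python3 arm.py w8.png
```

```text
11.2833 [0.58387415 0.0146815  0.06857226] [-0.75327009  0.62684507  0.55642244]
slope 0.11885098639319107 theta by slope 1.4525002569628118 by pos 1.4266459746656612 3516
orange x [0.09853513 0.10420211 0.11991894 0.13876049] z [0.06693549 0.20233439]
```

>>> {"method": "play_rows", "body": {
  "translation": [
    [0,0,0.025],
    [0,0,0.025],
    [0,0,0.025],
    [0,0,0.025],
    [0,0,0],
    [0,0,0]
  ],
  "turn": [
    [0,0,0],
    [0,0,0],
    [0,0,0],
    [0,0,0],
    [0,0,0],
    [0,0,0]
  ]
}}

```text
t: 11.78
tcp_pos: [0.5842, 0.0145, 0.073]
orientation: [180.0, -0.0, 64.0]
contact_force: [0.1, -0.7, 0.1]
opening: -0.002
grasp_force: 0.0
```

```bash
python3 arm.py w9.png
```

```text
11.8333 [0.58414697 0.01446359 0.07291392] [ 0.47025962 -0.96385136 -0.48445082]
slope 0.11760688041431135 theta by slope 1.4537272123112925 by pos 1.4272825590606084 3094
orange x [0.09864645 0.10416493 0.11982252 0.13870809] z [0.06699572 0.20674036]
```

The force is zero and the arm angle held at about 1.43, so it is hooked. Retreat straight up.

>>> {"method": "play_rows", "body": {
  "translation": [
    [0,0,0.2],
    [0,0,0.5],
    [0,0,0.8],
    [0,0,0.8],
    [0,0,0.8],
    [0,0,0.6],
    [0,0,0],
    [0,0,0]
  ],
  "turn": [
    [0,0,0],
    [0,0,0],
    [0,0,0],
    [0,0,0],
    [0,0,0],
    [0,0,0],
    [0,0,0],
    [0,0,0]
  ]
}}

```text
t: 12.5
tcp_pos: [0.585, 0.0145, 0.223]
orientation: [179.8, -0.1, 64.0]
contact_force: [0.3, -0.1, 0.7]
opening: 0.002
grasp_force: 0.0
```

```bash
python3 arm.py w10.png; python3 chk.py w11.png; python3 -c "
from h import *
a=imaging.camera('scene')['image'][120:270,270:430,::-1];b=imaging.camera('side')['image'][160:310,270:430,::-1]
cv2.imwrite('pics/c5.png',cv2.resize(np.hstack([a,b]),(800,375),interpolation=3))"
```

```text
12.55 [0.58415283 0.01447958 0.22131151] [-0.4639505  -1.12079805  0.3028838 ]
slope 0.1376555169548076 theta by slope 1.4340005362383075 by pos 1.4247326373164793 1234
orange x [0.09873486 0.103017   0.11867949 0.13882916] z [0.06598818 0.35691525]
12.7 [0.5834 0.0144 0.2196] [-0.8599 -0.1087 -0.6091] [ -8.8773  12.1171   3.593   95.1397  -0.7882  72.8996 -31.1194]
wrist post 211 [-0.0897 -0.0789 -0.0707 -0.0031  0.0016  0.0063  0.1015  0.1068  0.1081]
wrist red 1312 [ 0.0539  0.0711  0.0855 -0.0205 -0.0009  0.0202  0.0555  0.0586  0.0612]
wrist orange 741 [ 0.0979  0.1166  0.1281 -0.0086  0.      0.0088  0.0676  0.0867  0.0884]
side post 122 [-0.0917 -0.0848 -0.0729 -0.0119  0.002   0.0151  0.101   0.1063  0.1083]
side blue 20 [-0.1243 -0.1199 -0.1057  0.0347  0.0364  0.038   0.083   0.0937  0.0992]
side red 117 [ 0.0251  0.065   0.0817 -0.0185  0.0099  0.022   0.0531  0.0575  0.5025]
side orange 58 [ 0.0997  0.11    0.1227 -0.0051  0.0011  0.0072  0.0672  0.0772  0.0883]
scene post 56 [-0.0884 -0.0774 -0.0684 -0.0114  0.0048  0.0145  0.1001  0.1049  0.1075]
scene red 65 [ 0.057   0.0707  0.0854 -0.0179  0.0107  0.0209  0.0526  0.0569  0.06  ]
scene orange 20 [ 0.1027  0.1176  0.1256 -0.0056  0.0049  0.009   0.0609  0.084   0.0875]
```

View pics/c5.png

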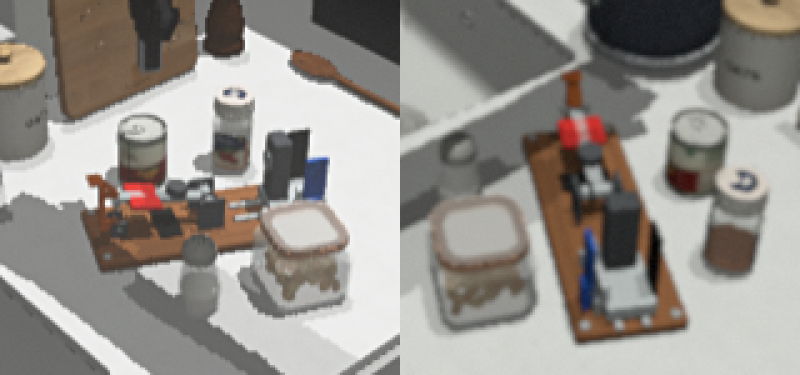

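The hammer is flat with its rod under the catch (left crop 140,195). The anvil is at its far notch with the lever out (left crop 315,180), and all the jars, the tin and the shaker are standing.

```bash
python3 -c "
from h import *
print(workorder.sign_off())"
```

```text
the job is handed in; nothing more can be done
None
```

The anvil is locked in its last notch with the lever sprung out, and the hammer arm is cocked under the catch at about 1.43 rad. The arm never snapped back, the jars, tin and shaker are still standing, the hand is clear, and the job is handed in at about 13 s.

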